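# Move the palette tray to the other quick-release dock

## Task

The wooden palette tray is locked in one of the two quick-release docks on the painter's table: press that dock's black release pad so the tray springs loose, and slide it out. Set it down at the mouth of the other, empty dock and let go of it, then push it gently along the channel until the sprung catch clicks and keeps it there; the stop there may be clamped nearer or farther, so go by feel and do not force the tray against it. Do not tip the tray over, leave the jar, the flask and the cup alone, and end clear of everything.

Things in the scene. Friction and masses are not known exactly. Their poses are not given: they have to be found in the camera images.
- tray_grip (a point): Grip point of the loose palette tray (200 g): middle of its upright wooden grip, a rail 44 mm long (x), 14 mm thick (y), from 22 mm below to 20 mm above this point. x points to the tray's leading end, which enters a dock first; z up. 22 mm below is the top of the wooden deck, 84 mm wide, 6 mm thick, x = -50 to +30 mm.
- tray_toe (a point): Middle of the leading edge of the tray's sole, 30 mm ahead of and 44 mm below the grip point. Under the deck is an aluminium dovetail foot, 60 mm long, reaching back from here; 50 mm wide at the sole, 36 mm at the neck. The sole's first 6 mm is a cross bar; behind it is a hollow into which a catch's tooth snaps up.
- dock_store: The dock that holds the tray at first: a fixed dark plate, 84 mm wide (y), x = -110 to +90 mm, floor 14 mm above its origin, which is at table height. x is the direction of insertion, z up. x = -110 to -50 mm is a bare flat apron; the dovetail channel runs from x = -50 to +90 mm between two aluminium rails 28 mm high. A stop carriage with two sprung pins and a catch sits in the channel.
- dock_work: The empty dock, same shape and axes as dock_store. Its stop carriage is clamped at an unknown place: the catch clicks when the grip point is somewhere from x = -22 to +4 mm here. After the click the tray can go 2.5 mm farther to the rigid stop; the pins then push it back on to the tooth. Not clicked, it is pushed back out. The carriage's black pad, beyond the tray, frees it: keep off.
- mouth_work (a point): Mouth of dock_work's channel, at floor height: x = -50 mm in the dock's frame, same axes. The foot has about 1.3 mm play each side in the channel; jaws flaring outward over the 18 mm before the mouth take a foot up to 6 mm off centre. The foot can be set down on the apron before the mouth and slid in level.
- pad_store (a point): Centre of the top of dock_store's black release pad, 30 mm (x) by 38 mm (y), 48 mm above the table; its near edge is 11 mm beyond the locked tray's front edge. Pressed straight down 6 to 7 mm (3 to 8 N; it stops at 7 mm) it lowers the catch's tooth, and the sprung pins push the tray about 20 mm back towards the mouth. Axes as the dock's.
- pins_work (a joint): How far the two sprung pins of dock_work are pushed in, m: 0 with no tray, about 0.0195 with the tray locked, 0.022 with it hard against the stop. They push back with 2 to 5 N, more if pushed fast. With the catch's ramp and friction the push needs 8 to 15 N in all just before the click; more than 45 N against the stop counts as forcing.
- catch_store (a joint): Travel of the catch of dock_store, m: 0 up, 0.007 fully pressed, sprung upwards; about 0.005 frees the tray.
- catch_work (a joint): Travel of the catch of dock_work, m: 0 up, grows as it is pressed or as the tray's cross bar rides over the tooth (about 0.005), and drops back to 0 at the click.
- jar_mid (a point): Bystander: a small glass paint jar, 54 mm across, 62 mm tall; this point is its middle.
- flask_mid (a point): Bystander: a copper-coloured drinking flask, 64 mm across, 190 mm tall; this point is its middle.
- cup_mid (a point): Bystander: a white cup without handle, 72 mm across, 80 mm tall; this point is its middle.
Mind the look-alikes: they are no part of the job. What is shaped like the dock_work but turquoise is not meant.

How it is judged:
By the outcome, as a careful person would: the job done as asked, in the order asked, and still so for the second after the job is handed in, with the robot touching nothing.
It also fails if it takes over 58 s, if anything falls off the work surface, if the arm or the gripper's body presses on something with over 40 N, if the wrist force passes 120 N, or if a joint passes its speed limit or range.

## Robot

A 6-joint arm with a two-finger parallel gripper is mounted at the origin on the work surface. World frame = base frame: x ahead of the robot, y to its left, z up, the work surface at z = 0. Lengths are in mm, angles in degrees, forces in N, time in s.
With the tool pointing down it reaches from about 350 to 850 mm from the base axis. Payload 8.1 kg.
Tool frame: the origin (TCP) lies midway between the tips of the shut fingers; the grasp point (between the pads) lies 19 mm behind it; z points along the fingers, y is the direction in which the jaws open and shut (so a half turn about z gives the same grasp; the last joint's range is limited). The gripper opens to 85 mm and grips with 20 to 120 N. Pads are 22 mm wide; open, the fingers measure 114 mm over their backs; the gripper's body (76 mm by 85 mm) begins 54 mm behind the grasp point. The pads swing forward as they close: fully open they stand 13 mm farther back than shut.
Start: joints at [69.42, 7.471, 85.268, -0, 87.261, -4.893], TCP at [162.213, 577.661, 231.292] pointing down, gripper open.
Joint ranges: [-169.43, 169.43], [-51.17, 129.36], [1.28, 143.12], [-76.62, 256.62], [0, 156.53], [-152.29, 152.29]. Speed limits (degrees/s): [136.94, 136.94, 159.86, 180, 180, 180].

## Interface

Orientations are given as [roll, pitch, yaw] about the fixed x, y, z axes, in that order (R = Rz(yaw) Ry(pitch) Rx(roll)).
In Python, from bench import r gives the robot as it stands.
- The arm moves only by the tool carry_out, never from a script. Its argument "increments" is a list of rows, each a list of 3 entries, a list of its own where there are three numbers: the shift along the tool's x, y, z in m, then the turn, a rotation vector about the tool's x, y, z in rad, then the closure, from 0 (fully open) to 1 (shut). A call has 1 to 12 rows; each row shifts and turns the pose as measured when the row begins, along the tool's axes as they then stand; what a row does not reach is not made up. A row lasts 1/10 s, in which the tool goes at most 50 mm and 8.59 degrees, less where a joint would pass 70% of its speed; a pose out of reach is approached as far as the arm can. A call with a gripper value outside its range is refused whole. The fingers move at their own pace and stop on an object; "newtons" is the grip in N (left out, the last holds). Time passes only in rows, so rows that do not move let the fingers close. It gives the time, the measured TCP pose, the force and the opening at its end, in the units of the state.
- r.sense(): the state, without advancing time (a new reading comes with each control period).
- r.snapshot(name): name is "scene" or "top" or "wrist"; returns a dict with "image" (480x640x3 uint8, blue, green, red), "vertical_fov" (degrees; the focal length in pixels is half the picture's height over the tangent of half this angle, whatever the lens; pixels are square), "cx", "cy" (the principal point, pixels), "rvec" (rotation vector, rad) and "tvec" (3), from world to camera coordinates, as OpenCV has them. Camera axes: x right, y down, z forward; pixel columns grow to the right and rows downward; lengths in mm; the calibration is good to about 2 mm. A picture is of the moment at which its call begins. There is no depth.
- r.hand_in(): hands the job in, once; it reports no verdict.
The state is a dict: "time": time; "joint_pos": joint angles; "qd": joint speeds; "joint_efforts": joint torques, N m; "tool_pos": TCP position; "tcp_rot": TCP orientation; "ft_force": force on the tool from outside, world axes, zero at the start; "wrist_torque": the same for the moment, N m; "finger_gap": finger opening in mm.
Only numpy, scipy, OpenCV 4.12 (cv2) and the standard library are available. Lean on these libraries where they do the work, as an engineer would, in place of code of your own. Each camera call takes 0.05 s, during which the arm holds its last target.

## Working session

There is one attempt and no reset: what is moved stays moved. The work goes in short steps, Python scripts to look and compute and a tool call to move; the robot and the scene stay as the last step left them, time stands still between calls to the robot, and variables do not carry over. Pictures are saved under pics/ and viewed, and the job is handed in when it is done.

Besides the shell and the picture viewer there is one more tool, called as name(argument=value, ...) on one line, values as JSON. carry_out: Moves the arm, as the interface text tells. Its arguments: {"type":"object","properties":{"increments":{"type":"array"},"newtons":{"type":"number"}},"required":["increments"]}

```bash
ls; mkdir -p pics; python3 - <<'E'
from bench import r
import cv2
for n in ["scene","top","wrist"]:
    s=r.snapshot(n); cv2.imwrite(f"pics/{n}0.png",s["image"])
    print(n,s["vertical_fov"],s["cx"],s["cy"],s["rvec"],s["tvec"])
print(r.sense())
E
```

```text
pics
scene 51.57969799495257 317.6861514231222 232.72680819725107 [ 1.89739529  1.86349211 -0.5903875 ] [   6.31906755 -404.66471443 1587.79857952]
top 56.400531468704095 314.8048797563336 242.01809217590736 [ 2.12409084 -2.12462243  0.18577119] [  9.64909792 552.97620221 865.55345456]
wrist 70.52818712527436 321.27550791184393 239.37404575314702 [-2.32072373 -1.75796509 -0.24162579] [-597.51283084  -34.95473755  379.09108283]
{'time': 0.15, 'joint_pos': array([ 6.94193773e+01,  7.50756749e+00,  8.53139606e+01,  2.23063027e-03,
        8.72631628e+01, -4.89357358e+00]), 'qd': array([-0.05219133, -0.13715526, -0.18709719,  0.07538354, -0.08646956,
        0.01112988]), 'joint_efforts': array([-7.12813471e-05, -5.70065725e+01, -5.01156271e+01, -2.79638080e-04,
        9.61674697e-03,  5.20460560e-05]), 'tool_pos': array([162.04953796, 577.26034671, 230.4698632 ]), 'tcp_rot': array([-1.79915808e+02, -9.44437089e-03,  1.64312836e+02]), 'ft_force': array([-0.33522199, -0.47481956, -0.87217235]), 'wrist_torque': array([0.02313068, 0.02009916, 0.02427576]), 'finger_gap': 85.4095136001661}
```

View pics/scene0.png

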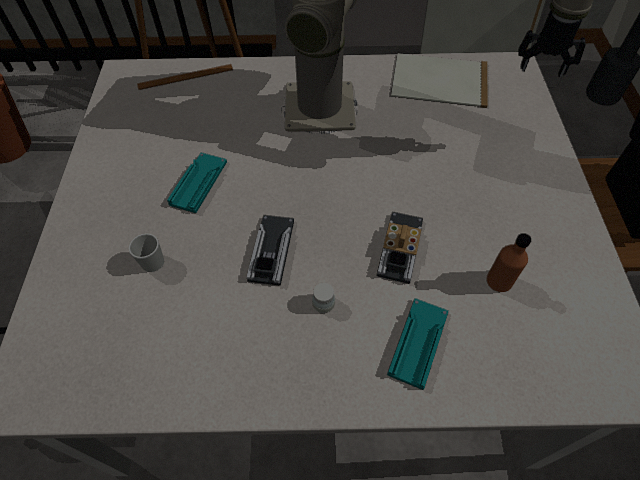

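View pics/top0.png

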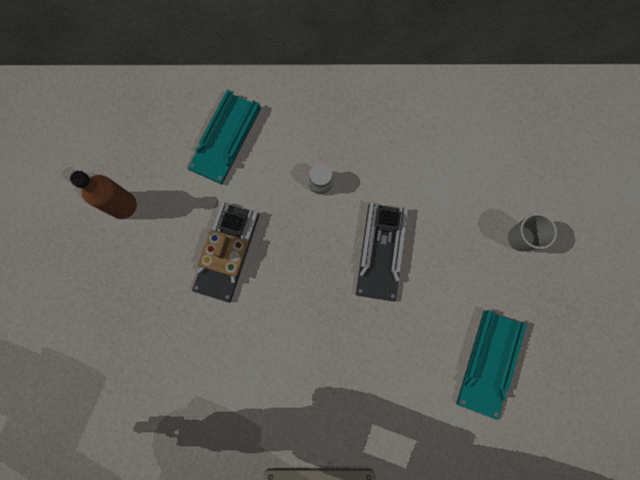

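View pics/wrist0.png

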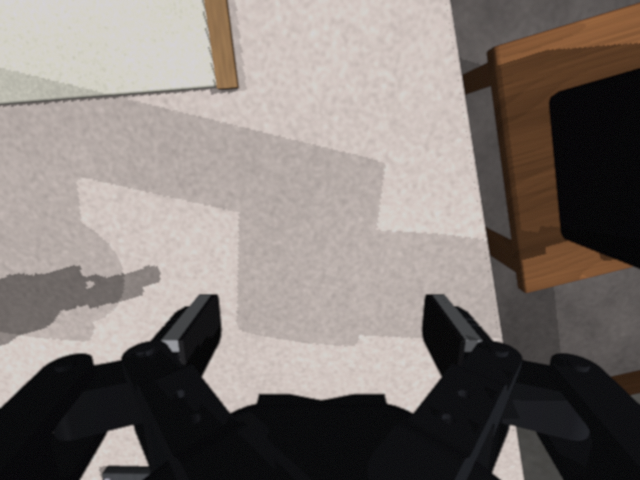

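```bash
cat > h.py <<'E'
import numpy as np, cv2
from bench import r
def cam(s):
    f=240/np.tan(np.radians(s["vertical_fov"]/2))
    K=np.array([[f,0,s["cx"]],[0,f,s["cy"]],[0,0,1.]])
    R=cv2.Rodrigues(np.array(s["rvec"],float))[0]
    return K,R,np.array(s["tvec"],float).ravel()
def plane(s,uv,z):
    K,R,t=cam(s); C=-R.T@t
    d=R.T@np.linalg.inv(K)@np.array([uv[0],uv[1],1.])
    return C+d*(z-C[2])/d[2]
def proj(s,P):
    K,R,t=cam(s); p=K@(R@np.asarray(P,float)+t); return p[:2]/p[2]
E
python3 - <<'E'
from h import *
s=r.snapshot("top"); im=s["image"]
a=cv2.resize(im[190:310,180:270],None,fx=5,fy=5,interpolation=cv2.INTER_CUBIC)
b=cv2.resize(im[190:310,345:420],None,fx=4.6,fy=5,interpolation=cv2.INTER_CUBIC)
o=np.hstack([a,b]);o=np.clip(o*1.5,0,255).astype(np.uint8);print(o.shape);cv2.imwrite("pics/crop1.png",o)
s=r.snapshot("scene"); im=s["image"]
a=cv2.resize(im[205:290,370:435],None,fx=6,fy=6,interpolation=cv2.INTER_CUBIC)
b=cv2.resize(im[205:290,240:305],None,fx=6,fy=6,interpolation=cv2.INTER_CUBIC)
o=np.hstack([a,b]);o=np.clip(o*1.5,0,255).astype(np.uint8);print(o.shape);cv2.imwrite("pics/crop2.png",o)
E
```

```text
(600, 795, 3)
(510, 780, 3)
```

View pics/crop1.png

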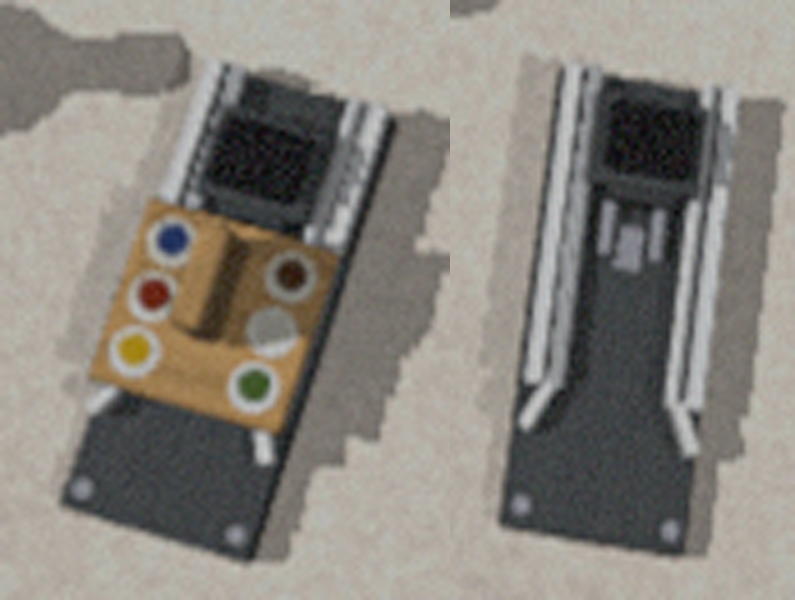

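View pics/crop2.png

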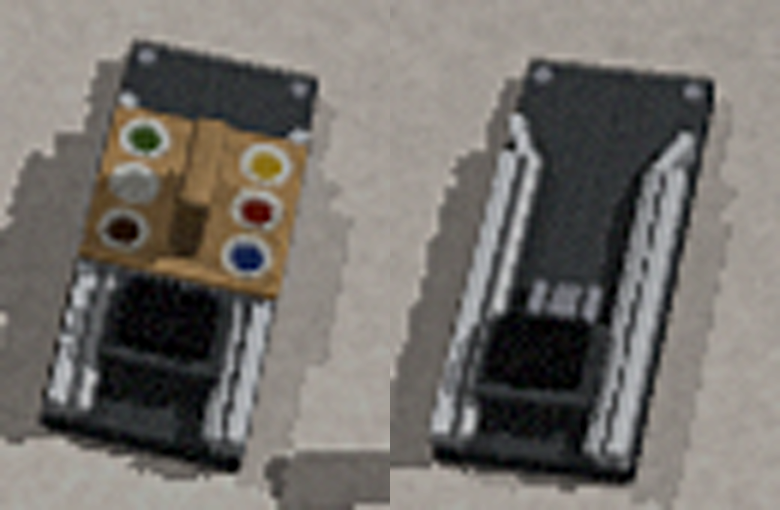

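Candidates (top view): the dark dock with the tray at (225,250) is dock_store and the dark empty dock at (385,250) is dock_work. The turquoise docks at (225,135) and (492,362) are decoys. The crop confirms this: the tray with its grip at crop (215,285) is in the left dock, and the right dock is empty with its pins and tooth visible.

```bash
cat > m.py <<'E'
from h import *
s=r.snapshot("top"); im=s["image"].astype(int)
hsv=cv2.cvtColor(s["image"],cv2.COLOR_BGR2HSV)
for nm,(u0,u1,v0,v1) in dict(store=(185,270,195,310),work=(345,420,195,310)).items():
    sub=im[v0:v1,u0:u1]
    # raw apron corners
    g=sub.max(2)
    print(nm,g.min(),np.percentile(g,[10,30,50,80]))
A=lambda u,v:(180+u/5,190+v/5)
B=lambda u,v:(345+(u-450)/4.6,190+v/5)
def frame(L,R,pad):
    l=plane(s,L,14)[:2]; rr=plane(s,R,14)[:2]; p=plane(s,pad,48)[:2]
    m=(l+rr)/2; d=p-m; ydir=l-rr
    print("width",np.linalg.norm(ydir),"yaw from edge",np.degrees(np.arctan2(-ydir[0],ydir[1])),"yaw from pad",np.degrees(np.arctan2(d[1],d[0])),"mid",m,"pad",p,"dist",np.linalg.norm(d))
frame(A(62,500),A(250,560),A(262,160))
frame(B(500,522),B(685,553),B(652,140))
print("grip top", plane(s,A(228,225),78),plane(s,A(192,325),78))
# deck corners z=36
c=[plane(s,A(*p),36)[:2] for p in [(150,200),(340,250),(282,432),(92,375)]]
print(c,np.linalg.norm(c[0]-c[1]),np.linalg.norm(c[1]-c[2]))
E
python3 m.py
```

```text
store 6 [ 44.  79. 103. 121.]
work 6 [ 42.  69. 105. 121.]
width 83.32395261075229 yaw from edge -17.375906401107724 yaw from pad -16.92127018044283 mid [445.37381183 225.7523188 ] pad [595.58523881 180.05367984] dist 157.00903922974265
width 84.20424013380797 yaw from edge -8.753956115358452 yaw from pad -9.261916614909003 mid [ 442.22397907 -117.40787364] pad [ 603.71981686 -143.74362161] dist 163.6290843498246
grip top [562.2137753  186.87267391  78.        ] [521.97798225 199.65183574  78.        ]
[array([581.24392003, 228.70045632]), array([559.91148048, 148.61312239]), array([483.98815578, 170.36824569]), array([507.57007595, 249.52579768])] 82.87975647334082 78.97870993435053
```

```bash
cat >> h.py <<'E'
from scipy.spatial.transform import Rotation as Ro
def go(P,yaw,q=None):
    q=q or r.sense(); Rt=Ro.from_euler('xyz',q["tcp_rot"],degrees=True)
    Rg=Ro.from_euler('xyz',[180,0,yaw],degrees=True)
    d=Rt.inv().apply(np.array(P,float)-q["tool_pos"])/1000
    w=(Rt.inv()*Rg).as_rotvec()
    print("t",q["time"],"pos",np.round(q["tool_pos"],1),"rot",np.round(q["tcp_rot"],2),"F",np.round(q["ft_force"],1),"gap",round(q["finger_gap"],1))
    print("shift m",np.round(d,4),"turn rad",np.round(w,4),"dist",np.linalg.norm(d)*1000)
E
python3 - <<'E'
from h import *
s=r.snapshot("wrist");K,R,t=cam(s);print(-R.T@t, R[2])
go([560,190,230],163)
E
```

```text
[ 95.33737428 594.70520673 373.93497146] [ 0.26160541 -0.07423108 -0.96231614]
t 0.35 pos [162.2 577.6 231.1] rot [-179.98   -0.    164.31] F [-0.1  0.2 -0.5] gap 85.5
shift m [-0.4878 -0.2655  0.0011] turn rad [-0.0004 -0.0001  0.0229] dist 555.3794349934506
```

carry_out(increments=[[[-0.02,-0.011,0],[0,0,0.003],1],[[-0.04,-0.022,0],[0,0,0.003],1],[[-0.043,-0.024,0],[0,0,0.003],1],[[-0.043,-0.024,0],[0,0,0.003],1],[[-0.043,-0.024,0],[0,0,0.003],1],[[-0.043,-0.024,0],[0,0,0.003],1],[[-0.043,-0.024,0],[0,0,0.003],1],[[-0.043,-0.024,0],[0,0,0.002],1],[[-0.043,-0.024,0],[0,0,0],1],[[-0.043,-0.024,0],[0,0,0],1],[[-0.035,-0.02,0],[0,0,0],1],[[-0.015,-0.01,0],[0,0,0],1]], newtons=40)

```text
time: 1.55
tool_pos: [532.0, 196.4, 231.3]
tcp_rot: [179.8, 0.1, 163.4]
ft_force: [-0.7, -0.1, -0.4]
finger_gap: 0.0
```

```bash
python3 - <<'E'
from h import *
s=r.snapshot("wrist");cv2.imwrite("pics/w1.png",np.clip(s["image"]*1.4,0,255).astype(np.uint8));np.save("w1.npy",s,allow_pickle=True)
go([595,180,80],163)
E
```

```text
t 1.6 pos [532.9 195.  231.2] rot [1.7987e+02 1.7000e-01 1.6331e+02] F [-0.1 -1.7  0.6] gap -0.1
shift m [-0.0633  0.0031  0.1514] turn rad [0.0023 0.003  0.0054] dist 164.10992648292907
```

View pics/w1.png

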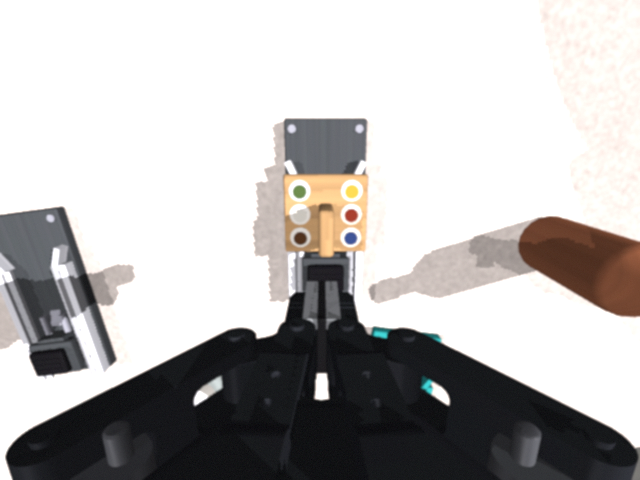

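```bash
python3 - <<'E'
from h import *
s=np.load("w1.npy",allow_pickle=True).item()
P=lambda u,v,z:plane(s,(u,v),z)[:2]
for n,l in dict(deck=[P(285,177,36),P(366,176,36),P(367,250,36),P(285,251,36)],apron=[P(285,120,14),P(367,120,14)],pad=[P(306,264,48),P(345,264,48)],railtop=[P(320,206,78),P(332,206,78),P(332,255,78),P(320,255,78)]).items(): print(n,np.round(l,1),"mean",np.round(np.mean(l,0),1))
a,b=P(285,120,14),P(367,120,14);print(np.linalg.norm(a-b),np.degrees(np.arctan2(*(a-b)[::-1])))
# tray centre
E
```

```text
deck [[486.3 171.8]
 [508.3 248.5]
 [582.5 230.2]
 [558.9 147.8]] mean [534.  199.6]
apron [[434.1 186.8]
 [457.6 265.6]] mean [445.9 226.2]
pad [[575.  166.3]
 [586.4 204.4]] mean [580.7 185.3]
railtop [[516.5 198.7]
 [519.6 208.9]
 [563.4 196.2]
 [560.2 185.6]] mean [539.9 197.4]
82.23140403897916 -106.65102751806617
```

```bash
python3 - <<'E'
from h import *
go([596.5,180.3,58],163.2)
E
```

```text
t 1.6 pos [532.9 195.  231.2] rot [1.7987e+02 1.7000e-01 1.6331e+02] F [-0.1 -1.7  0.6] gap -0.1
shift m [-0.0646  0.0038  0.1734] turn rad [0.0023 0.003  0.002 ] dist 185.0599753459735
```

carry_out(increments=[[[-0.025,0.002,0.01],[0.001,0.001,0.001],1],[[-0.03,0.002,0.02],[0.001,0.001,0.001],1],[[-0.01,0,0.035],[0,0.001,0],1],[[0,0,0.04],[0,0,0],1],[[0,0,0.035],[0,0,0],1],[[0,0,0.02],[0,0,0],1],[[0,0,0.008],[0,0,0],1],[[0,0,0],[0,0,0],1]])

```text
time: 2.4
tool_pos: [601.7, 178.6, 59.8]
tcp_rot: [179.8, 0.2, 163.0]
ft_force: [-0.5, -0.6, 0.5]
finger_gap: 0.1
```

```bash
python3 - <<'E'
from h import *
s=r.snapshot("wrist");cv2.imwrite("pics/w2.png",np.clip(s["image"]*1.4,0,255).astype(np.uint8))
s=r.snapshot("scene");cv2.imwrite("pics/s2.png",np.clip(cv2.resize(s["image"][150:330,300:500],None,fx=4,fy=3.3)*1.4,0,255).astype(np.uint8))
go([596.5,180.3,41.5],163.2)
E
```

```text
t 2.5 pos [603.1 178.9  62. ] rot [179.73   0.39 162.97] F [0.4 0.4 1.4] gap -0.4
shift m [ 0.0069 -0.0007  0.0204] turn rad [ 0.0048  0.0069 -0.004 ] dist 21.57815498030038
```

View pics/w2.png

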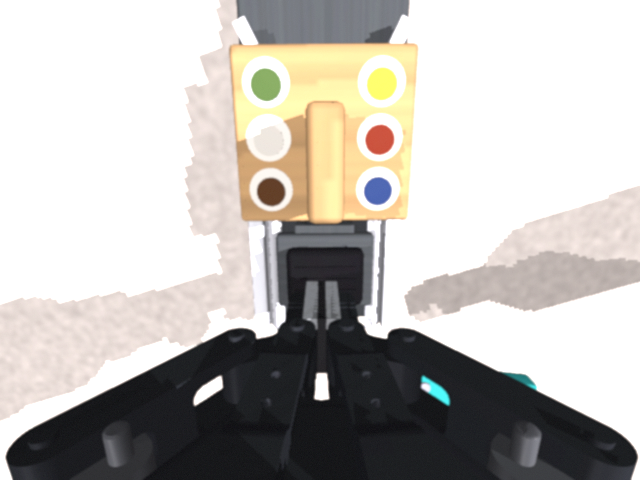

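View pics/s2.png

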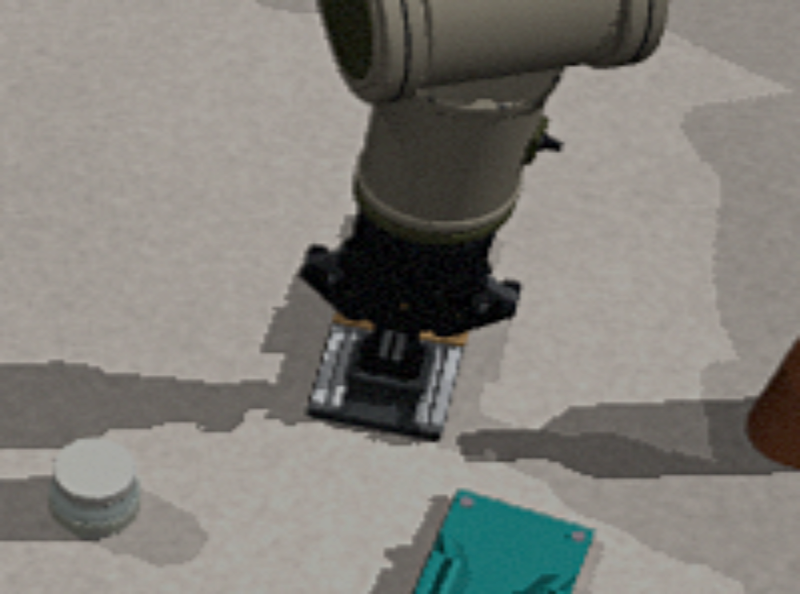

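The wrist view shows the closed fingertips at about (322,295), over the black pad (325,265), laterally centred. The scene view agrees. I'll move 6 mm back towards the tray, then press.

carry_out(increments=[[[0.006,0,0.004],[0.002,0.003,-0.002],1],[[0.001,0,0.004],[0.002,0.003,-0.001],1],[[0,0,0.003],[0,0,0],1],[[0,0,0.003],[0,0,0],1]])

```text
time: 2.9
tool_pos: [599.8, 182.4, 53.3]
tcp_rot: [179.7, 0.5, 163.2]
ft_force: [1.1, -0.1, 0.4]
finger_gap: -0.0
```

```bash
python3 - <<'E'
from h import *
go([596.5,180.3,41.5],163.2)
E
```

```text
t 2.9 pos [599.8 182.4  53.3] rot [179.7    0.51 163.19] F [ 1.1 -0.1  0.4] gap -0.0
shift m [ 0.0027 -0.003   0.0118] turn rad [ 0.0052  0.0089 -0.0002] dist 12.444790122026971
```

carry_out(increments=[[[0.002,-0.002,0.003],[0.002,0.004,0],1],[[0.001,-0.001,0.004],[0.001,0.003,0],1],[[0,0,0.003],[0,0,0],1],[[0,0,0.003],[0,0,0],1],[[0,0,0.003],[0,0,0],1]])

```text
time: 3.4
tool_pos: [597.6, 180.7, 40.3]
tcp_rot: [179.8, 0.2, 163.2]
ft_force: [-16.1, -3.7, 39.8]
finger_gap: 0.3
```

carry_out(increments=[[[0,0,-0.0005],[0,0,0],1],[[0,0,0],[0,0,0],1]])

```text
time: 3.6
tool_pos: [597.8, 180.8, 42.3]
tcp_rot: [179.8, 0.2, 163.2]
ft_force: [-1.4, 0.2, 2.9]
finger_gap: -0.2
```

```bash
python3 - <<'E'
from h import *
s=r.snapshot("wrist");cv2.imwrite("pics/w3.png",np.clip(s["image"]*1.4,0,255).astype(np.uint8))
go([597,180.3,110],163.2)
E
```

```text
t 3.65 pos [597.7 180.8  42.2] rot [179.78   0.24 163.19] F [-1.4 -0.3  3. ] gap -0.2
shift m [ 0.0003 -0.0004 -0.0678] turn rad [ 0.0038  0.0042 -0.0002] dist 67.85023438394619
```

View pics/w3.png

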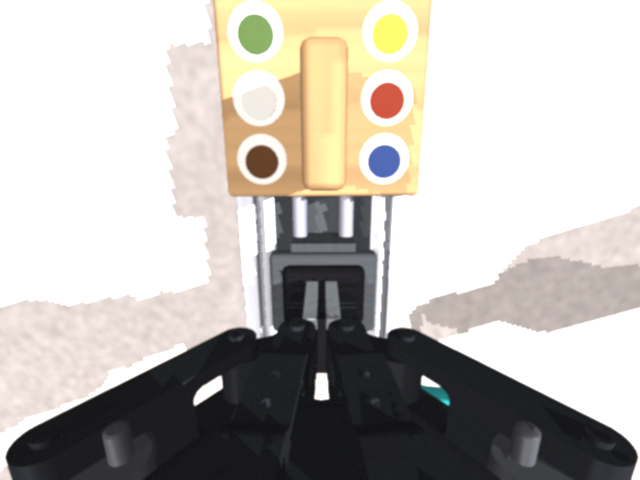

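carry_out(increments=[[[0,0,-0.02],[0.001,0.001,0],1],[[0,0,-0.035],[0.001,0.001,0],1],[[0.005,0,-0.035],[0,0,0],0.5],[[0.025,0,-0.02],[0,0,0],0],[[0.03,0,-0.005],[0,0,0],0],[[0.015,0,0],[0,0,0],0],[[0,0,0],[0,0,0],0],[[0,0,0],[0,0,0],0]])

```text
time: 4.45
tool_pos: [522.3, 201.4, 155.9]
tcp_rot: [-179.9, -0.1, 163.1]
ft_force: [0.1, -0.1, 0.8]
finger_gap: 84.8
```

```bash
python3 - <<'E'
from h import *
s=r.snapshot("wrist");cv2.imwrite("pics/w4.png",np.clip(s["image"]*1.0,0,255).astype(np.uint8));np.save("w4.npy",s,allow_pickle=True)
s=r.snapshot("top");cv2.imwrite("pics/t4.png",s["image"])
go([524.4,202.5,44],163.2)
E
```

```text
t 4.55 pos [522.5 201.2 155.6] rot [-1.7989e+02 -1.7000e-01  1.6307e+02] F [ 0.2 -0.   0.7] gap 85.2
shift m [-0.0018  0.002   0.1116] turn rad [-0.0019 -0.0029 -0.0022] dist 111.63979972750256
```

View pics/w4.png

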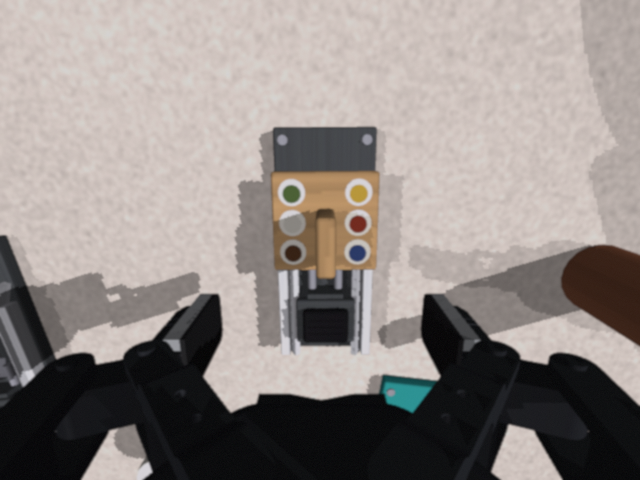

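```bash
python3 - <<'E'
from h import *
s=np.load("w4.npy",allow_pickle=True).item()
P=lambda u,v,z:plane(s,(u,v),z)[:2]
for n,l in dict(deck=[P(272,172,36),P(379,172,36),P(377,269,36),P(275,270,36)],rail=[P(317.5,212,78),P(334.5,212,78),P(334.5,277,78),P(318,277,78)],apron=[P(273,128,14),P(376,128,14)]).items(): print(n,np.round(l,1),"mean",np.round(np.mean(l,0),1))
m=np.mean([P(272,172,36),P(379,172,36),P(377,269,36),P(275,270,36)],0)
print(m+10*np.array([.957,-.29]))
E
```

```text
deck [[464.7 177.8]
 [488.4 255.8]
 [564.3 234.8]
 [540.7 154. ]] mean [514.5 205.6]
rail [[496.7 204.8]
 [500.  215.5]
 [544.2 202.6]
 [540.9 191.5]] mean [520.4 203.6]
apron [[432.9 186.4]
 [456.9 265.1]] mean [444.9 225.7]
[524.10234011 202.68042726]
```

The wrist view shows the tray about 20 mm out, with its rail at (326,245), centred between the open fingers. The grip point comes to about (524,202.6).

carry_out(increments=[[[-0.002,0.002,0.02],[-0.001,-0.002,-0.001],0],[[0,0,0.03],[0,0,0],0],[[0,0,0.03],[0,0,0],0],[[0,0,0.02],[0,0,0],0],[[0,0,0.003],[0,0,0],0]])

```text
time: 5.05
tool_pos: [529.3, 200.6, 48.5]
tcp_rot: [-180.0, 0.1, 163.0]
ft_force: [-0.8, -0.3, -0.1]
finger_gap: 85.5
```

```bash
python3 - <<'E'
from h import *
go([524.1,202.6,43],163.2)
E
```

```text
t 5.05 pos [529.3 200.6  48.5] rot [-1.7997e+02  6.0000e-02  1.6295e+02] F [-0.8 -0.3 -0.1] gap 85.5
shift m [0.0055 0.0004 0.0055] turn rad [-0.0005  0.001  -0.0044] dist 7.799224124674666
```

carry_out(increments=[[[0.005,0,0.004],[0,0,-0.003],0],[[0.001,0,0.001],[0,0,0],0.3],[[0,0,0],[0,0,0],1],[[0,0,0],[0,0,0],1],[[0,0,0],[0,0,0],1],[[0,0,0],[0,0,0],1],[[0,0,0],[0,0,0],1]], newtons=40)

```text
time: 5.75
tool_pos: [526.3, 202.7, 47.0]
tcp_rot: [179.9, 0.3, 163.1]
ft_force: [-0.4, 0.7, -2.2]
finger_gap: 13.3
```

```bash
python3 - <<'E'
from h import *
go([524.1,202.6,43],163)
E
```

```text
t 5.75 pos [526.3 202.7  47. ] rot [179.89   0.3  163.09] F [-0.4  0.7 -2.2] gap 13.3
shift m [ 0.0021 -0.0008  0.004 ] turn rad [0.002  0.0052 0.0016] dist 4.5618635741048195
```

carry_out(increments=[[[0.004,0,0],[0,0,0],1],[[0.008,0,0],[0,0,0],1],[[0.01,0,0],[0,0,0],1],[[0.01,0,0],[0,0,0],1]])

```text
time: 6.15
tool_pos: [493.9, 212.3, 46.6]
tcp_rot: [179.9, 0.3, 163.0]
ft_force: [0.5, 0.4, 0.4]
finger_gap: 13.8
```

```bash
python3 - <<'E'
from h import *
go(np.array([526.3,202.7,47])+82*np.array([-.957,.29,0]),163)
E
```

```text
t 6.15 pos [493.9 212.3  46.6] rot [179.9    0.29 163.03] F [0.5 0.4 0.4] gap 13.8
shift m [ 0.0483  0.0001 -0.0007] turn rad [0.0017 0.005  0.0006] dist 48.25804429469976
```

carry_out(increments=[[[0.01,0,0],[0,0,0],1],[[0.01,0,0],[0,0,0],1],[[0.01,0,0],[0,0,0],1],[[0.01,0,0],[0,0,0],1],[[0.006,0,0],[0,0,0],1],[[0.002,0,0],[0,0,0],1],[[0,0,0],[0,0,0],1]])

```text
time: 6.85
tool_pos: [441.0, 228.3, 45.9]
tcp_rot: [179.9, 0.2, 163.2]
ft_force: [-0.1, 0.1, -1.4]
finger_gap: 13.1
```

```bash
python3 - <<'E'
from h import *
s=r.snapshot("wrist");cv2.imwrite("pics/w5.png",s["image"])
go(np.array([526.3,202.7,47])+82*np.array([-.957,.29,0]),163)
E
```

```text
t 6.9 pos [441.3 228.2  46. ] rot [179.92   0.23 163.16] F [ 0.1 -0.2 -2.6] gap 13.5
shift m [-0.0068  0.0002 -0.001 ] turn rad [0.0014 0.0041 0.0028] dist 6.864481864511441
```

View pics/w5.png

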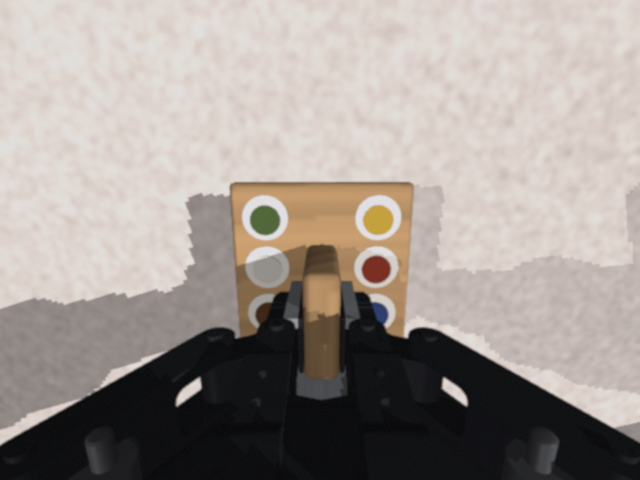

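carry_out(increments=[[[0,0,-0.01],[0,0,0],1],[[0,0,-0.02],[0,0,-0.03],1],[[0,0,-0.02],[0,0,-0.03],1],[[0,0,-0.015],[0,0,-0.03],1],[[0,0,-0.005],[0,0,-0.03],1],[[0,0,0],[0,0,-0.02],1],[[0,0,0],[0,0,0],1]])

```text
time: 7.6
tool_pos: [443.8, 227.4, 122.8]
tcp_rot: [179.9, 0.4, 171.3]
ft_force: [-0.1, 0.4, -2.6]
finger_gap: 13.5
```

```bash
python3 - <<'E'
from h import *
go([450,-118.5,125],171)
s=np.load("w1.npy",allow_pickle=True).item()
im=s["image"][190:390,0:140]
cv2.imwrite("pics/w1c.png",cv2.resize(np.clip(im*1.2,0,255).astype(np.uint8),None,fx=3,fy=3,interpolation=cv2.INTER_CUBIC))
E
```

```text
t 7.6 pos [443.8 227.4 122.8] rot [179.91   0.38 171.35] F [-0.1  0.4 -2.6] gap 13.5
shift m [-0.0582 -0.341  -0.0023] turn rad [0.0016 0.0066 0.006 ] dist 345.98640070161775
```

View pics/w1c.png

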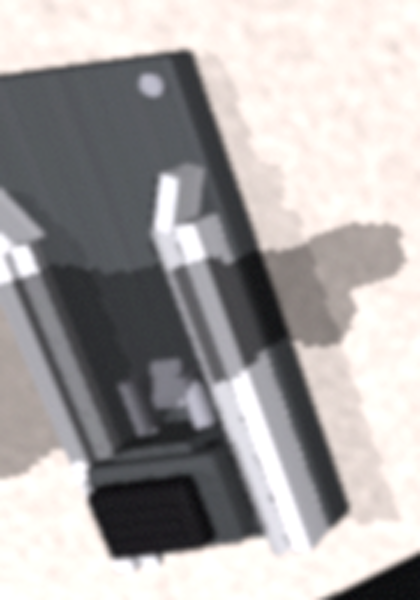

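carry_out(increments=[[[-0.003,-0.015,0],[0,0,0],1],[[-0.006,-0.03,0],[0,0,0],1],[[-0.006,-0.035,0],[0,0,0],1],[[-0.006,-0.035,0],[0,0,0],1],[[-0.006,-0.035,0],[0,0,0],1],[[-0.006,-0.035,0],[0,0,0],1],[[-0.006,-0.03,0],[0,0,0],1],[[-0.003,-0.015,0],[0,0,0],1],[[0,0,0],[0,0,0],1],[[0,0,0],[0,0,0],1]])

```text
time: 8.6
tool_pos: [447.9, -15.1, 119.0]
tcp_rot: [179.9, 0.0, 171.0]
ft_force: [-0.8, 0.4, -1.4]
finger_gap: 13.2
```

```bash
python3 - <<'E'
from h import *
s=r.snapshot("wrist");cv2.imwrite("pics/w6.png",s["image"]);np.save("w6.npy",s,allow_pickle=True)
go([450,-118.5,125],171)
E
```

```text
t 8.65 pos [447.9 -14.8 119. ] rot [1.7995e+02 4.0000e-02 1.7101e+02] F [-0.1 -0.3 -2.5] gap 13.5
shift m [-0.0183 -0.1021 -0.0061] turn rad [0.0009 0.0007 0.0001] dist 103.8825183188119
```

View pics/w6.png

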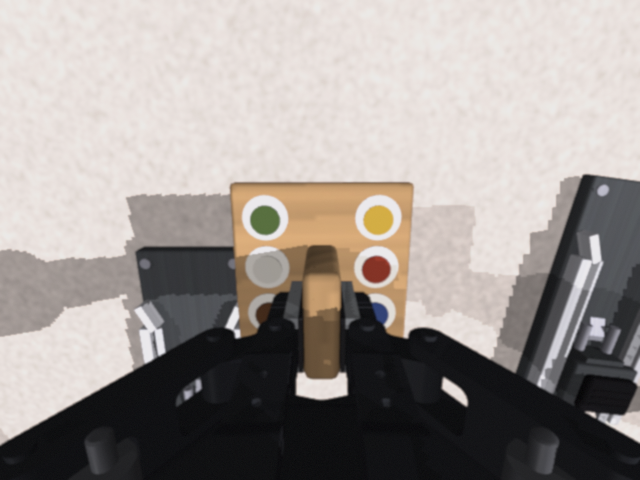

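```bash
python3 - <<'E'
from h import *
s=np.load("w6.npy",allow_pickle=True).item()
P=lambda u,v,z:plane(s,(u,v),z)[:2]
c=P(137,248,14);e=P(231,247.5,14)-c;print(c,np.degrees(np.arctan2(e[1],e[0]))-90)
yw=np.radians(-9);X=np.array([np.cos(yw),np.sin(yw)]);Y=np.array([-X[1],X[0]])
print("apron mid", c+42*Y, "screw mid",(P(145,264,14)+P(232,264,14))/2, np.linalg.norm(P(145,264,14)-P(232,264,14)))
print(P(139,305,28),P(239,305,28),(P(139,305,28)+P(239,305,28))/2)
cv2.imwrite("pics/w6c.png",cv2.resize(s["image"][230:410,110:290],None,fx=3.3,fy=3.3,interpolation=cv2.INTER_CUBIC))
E
```

```text
[ 433.21209921 -156.81783578] -8.780409109728026
apron mid [ 439.78234674 -115.33492548] screw mid [ 452.03143715 -121.38409043] 67.37233981367262
[ 473.9778202  -160.53502377] [485.96953567 -85.77946399] [ 479.97367793 -123.15724388]
```

View pics/w6c.png

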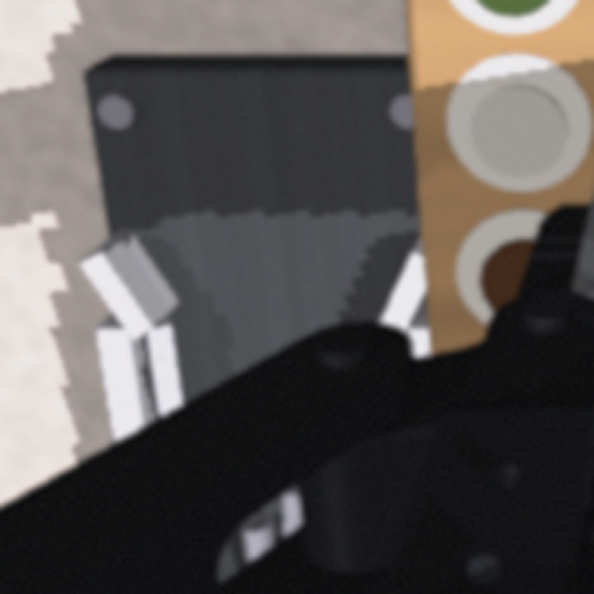

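```bash
python3 - <<'E'
from h import *
s=np.load("w6.npy",allow_pickle=True).item()
P=lambda u,v,z:plane(s,(u,v),z)[:2]
yw=np.radians(-9);X=np.array([np.cos(yw),np.sin(yw)]);Y=np.array([-X[1],X[0]])
q=lambda p:(p@X,p@Y)
print(q(P(136.7,251.8,14)),q(P(144.8,247.3,0)))
c=P(136.7,251.8,14);print("mid from corner",q(c+42*Y))
print("screws",q((P(145,264,14)+P(232.5,264,14))/2))
print("jaws",q((P(110+135/3.3,321,28)+P(110+392/3.3,321,28))/2))
print("top apron",q(np.array([442.2,-117.4])),"top pad",q(np.array([603.7,-143.7])))
E
```

```text
(np.float64(455.4591799617878), np.float64(-87.8030964420251)) (np.float64(456.1720069454389), np.float64(-88.68041829679748))
mid from corner (np.float64(455.4591799617878), np.float64(-45.80309644202508))
screws (np.float64(465.4551841327929), np.float64(-48.98269014324228))
jaws (np.float64(506.8483437202645), np.float64(-47.36219288244304))
top apron (np.float64(455.121190406893), np.float64(-46.779290745079095)) top pad (np.float64(618.7470838435659), np.float64(-47.491327998733894))
```

```bash
cat >> h.py <<'E'
yw=np.radians(-9);X=np.array([np.cos(yw),np.sin(yw)]);Y=np.array([-X[1],X[0]])
def W(x,y,z): # work dock frame -> world
    return np.r_[X*(565.3+x)+Y*(-47.2+y),z]
def work(q=None):
    q=q or r.sense(); p=q["tool_pos"]; f=q["ft_force"]
    print("dock xyz",round(p[:2]@X-565.3,2),round(p[:2]@Y+47.2,2),round(p[2],2),"Fx,Fy,Fz",round(f[:2]@X,1),round(f[:2]@Y,1),round(f[2],1),"t",q["time"])
E
python3 - <<'E'
from h import *
print(W(-95,0,120)); go(W(-95,0,75),171)
E
```

```text
[ 457.12611983 -120.19001858  120.        ]
t 8.65 pos [447.9 -14.8 119. ] rot [1.7995e+02 4.0000e-02 1.7101e+02] F [-0.1 -0.3 -2.5] gap 13.5
shift m [-0.0255 -0.1027  0.0439] turn rad [0.0009 0.0007 0.0001] dist 114.54487465840712
```

carry_out(increments=[[[-0.003,-0.015,0],[0,0,0],1],[[-0.006,-0.025,0],[0,0,0],1],[[-0.007,-0.028,0],[0,0,0],1],[[-0.006,-0.022,0.005],[0,0,0],1],[[-0.003,-0.01,0.01],[0,0,0],1],[[0,0,0.015],[0,0,0],1],[[0,0,0.01],[0,0,0],1],[[0,0,0],[0,0,0],1],[[0,0,0],[0,0,0],1]])

```text
time: 9.55
tool_pos: [458.0, -111.1, 74.9]
tcp_rot: [179.7, -0.1, 171.6]
ft_force: [0.3, -0.1, -1.8]
finger_gap: 13.2
```

```bash
python3 - <<'E'
from h import *
s=r.snapshot("wrist");cv2.imwrite("pics/w7.png",s["image"])
go(W(-95,0,50),171);work()
E
```

```text
t 9.6 pos [ 457.9 -111.1   74.9] rot [ 1.7974e+02 -1.3000e-01  1.7159e+02] F [-0.5 -0.1 -3. ] gap 13.4
shift m [-0.0006 -0.0092  0.0248] turn rad [ 0.0046 -0.0024  0.0104] dist 26.497444986211484
dock xyz -95.61 9.1 74.88 Fx,Fy,Fz -0.5 -0.2 -3.0 t 9.6
```

View pics/w7.png

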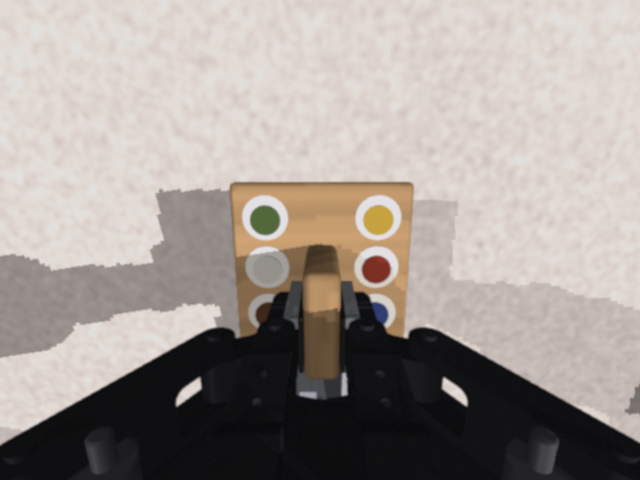

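carry_out(increments=[[[0,-0.006,0.003],[0.003,-0.001,0.006],1],[[0,-0.003,0.008],[0.001,-0.001,0.003],1],[[0,-0.001,0.007],[0,0,0],1],[[0,0,0.003],[0,0,0],1],[[0,0,0],[0,0,0],1]])

```text
time: 10.1
tool_pos: [457.4, -121.6, 53.5]
tcp_rot: [-180.0, 0.1, 171.1]
ft_force: [-0.4, -0.2, -1.5]
finger_gap: 13.7
```

```bash
python3 - <<'E'
from h import *
go(W(-95,0,47),171);work()
E
```

```text
t 10.1 pos [ 457.4 -121.6   53.5] rot [-1.7998e+02  1.5000e-01  1.7108e+02] F [-0.4 -0.2 -1.5] gap 13.7
shift m [0.0005 0.0014 0.0065] turn rad [-0.0003  0.0025  0.0015] dist 6.68850997925573
dock xyz -94.47 -1.35 53.53 Fx,Fy,Fz -0.3 -0.3 -1.5 t 10.1
```

carry_out(increments=[[[0,0.001,0.003],[0,0.002,0.001],1],[[0,0,0.002],[0,0,0],1],[[0,0,0.001],[0,0,0],1]])

```text
time: 10.4
tool_pos: [457.8, -120.6, 47.3]
tcp_rot: [-180.0, 0.0, 171.0]
ft_force: [-0.4, -0.2, -1.4]
finger_gap: 13.7
```

```bash
python3 - <<'E'
from h import *
go(W(-95,0,47),171);work()
s=r.snapshot("scene");cv2.imwrite("pics/s8.png",cv2.resize(s["image"][170:310,190:350],None,fx=4.5,fy=4.2,interpolation=cv2.INTER_CUBIC))
E
```

```text
t 10.4 pos [ 457.8 -120.6   47.3] rot [-1.7998e+02  3.0000e-02  1.7101e+02] F [-0.4 -0.2 -1.4] gap 13.7
shift m [0.0007 0.0003 0.0003] turn rad [-0.0003  0.0006  0.0002] dist 0.8088038090251034
dock xyz -94.29 -0.29 47.25 Fx,Fy,Fz -0.4 -0.3 -1.4 t 10.4
```

View pics/s8.png

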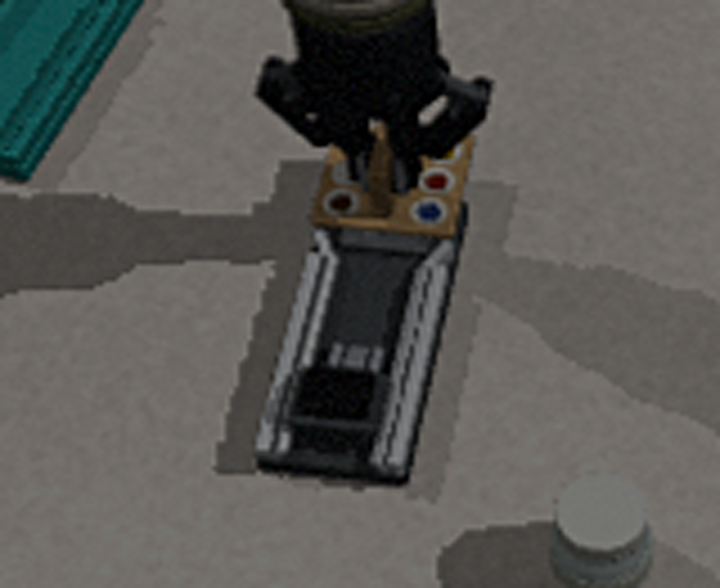

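The scene view shows the tray's foot lined up with the jaws, its front edge at crop (385,228). I'll lower it by feel.

carry_out(increments=[[[0,0,0.001],[0,0,0],1],[[0,0,0.001],[0,0,0],1]])

```text
time: 10.65
tool_pos: [458.2, -120.6, 46.0]
tcp_rot: [-180.0, 0.1, 171.0]
ft_force: [-4.9, 2.0, 13.1]
finger_gap: 13.0
```

```bash
python3 - <<'E'
from h import *
work()
E
```

```text
dock xyz -93.89 -0.25 45.99 Fx,Fy,Fz -5.2 1.2 13.1 t 10.65
```

carry_out(increments=[[[-0.002,0,-0.0005],[0,0,0],1],[[-0.003,0,0],[0,0,0],1],[[-0.001,0,0],[0,0,0],1],[[0,0,0],[0,0,0],1]])

```text
time: 11.05
tool_pos: [465.0, -121.8, 47.0]
tcp_rot: [-180.0, 0.1, 171.0]
ft_force: [-0.0, 0.5, -1.9]
finger_gap: 13.2
```

```bash
python3 - <<'E'
from h import *
work();print(r.sense()["tcp_rot"])
E
```

```text
dock xyz -86.95 -0.33 46.95 Fx,Fy,Fz -0.1 0.5 -1.9 t 11.05
[-1.79967599e+02  1.27387581e-01  1.71026336e+02]
```

carry_out(increments=[[[0,0,0.001],[0,0,0],1],[[0,0,0],[0,0,0],1],[[0,0,0],[0,0,0],0.6],[[0,0,0],[0,0,0],0.3],[[0,0,0],[0,0,0],0],[[0,0,0],[0,0,0],0],[[0,0,0],[0,0,0],0]])

```text
time: 11.75
tool_pos: [465.5, -122.0, 46.4]
tcp_rot: [-180.0, 0.2, 171.0]
ft_force: [0.2, 0.1, -0.0]
finger_gap: 83.8
```

```bash
python3 - <<'E'
from h import *
work()
s=r.snapshot("wrist");cv2.imwrite("pics/w9.png",s["image"])
s=r.snapshot("scene");cv2.imwrite("pics/s9.png",cv2.resize(s["image"][170:310,190:350],None,fx=4.5,fy=4.2,interpolation=cv2.INTER_CUBIC))
E
```

```text
dock xyz -86.41 -0.46 46.38 Fx,Fy,Fz 0.2 0.1 -0.0 t 11.75
```

View pics/w9.png

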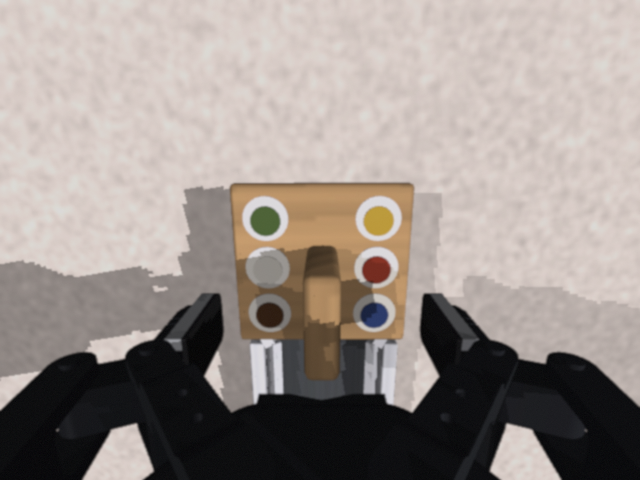

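View pics/s9.png

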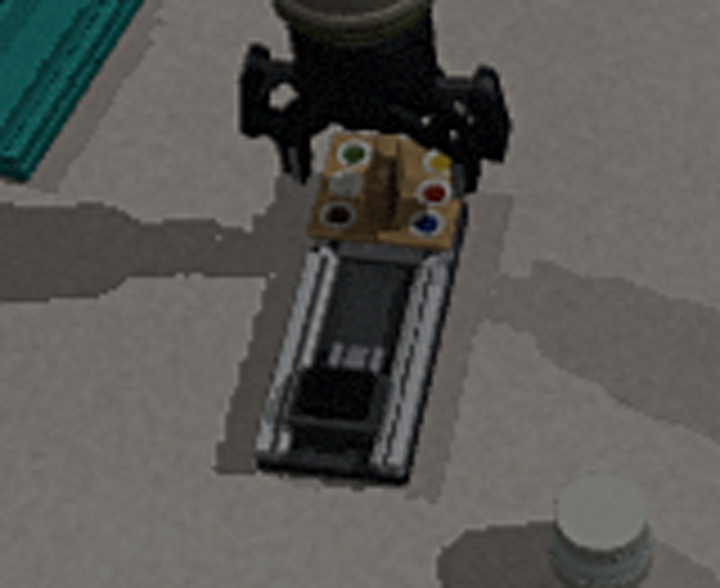

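carry_out(increments=[[[0,0,-0.01],[0,-0.001,0],0],[[0,0,-0.02],[0,-0.001,0],0],[[0,0,-0.02],[0,0,0],0],[[0.01,0,-0.01],[0,0,0],0],[[0.02,0,0],[0,0,0],0.5],[[0.01,0,0],[0,0,0],1],[[0.005,0,0],[0,0,0],1],[[0,0,0],[0,0,0],1],[[0,0,0],[0,0,0],1]])

```text
time: 12.75
tool_pos: [421.1, -115.2, 114.3]
tcp_rot: [-179.9, 0.6, 171.0]
ft_force: [0.1, 0.0, -0.1]
finger_gap: 12.4
```

```bash
python3 - <<'E'
from h import *
go(W(-134,0,46),171);work()
s=r.snapshot("wrist");cv2.imwrite("pics/w10.png",s["image"]);np.save("w10.npy",s,allow_pickle=True)
E
```

```text
t 12.75 pos [ 421.1 -115.2  114.3] rot [-179.89    0.6   171.03] F [ 0.1  0.  -0.1] gap 12.4
shift m [0.0033 0.0009 0.0683] turn rad [-0.0019  0.0104  0.0005] dist 68.37549184997962
dock xyz -131.39 -0.75 114.32 Fx,Fy,Fz 0.1 0.0 -0.1 t 12.75
```

View pics/w10.png

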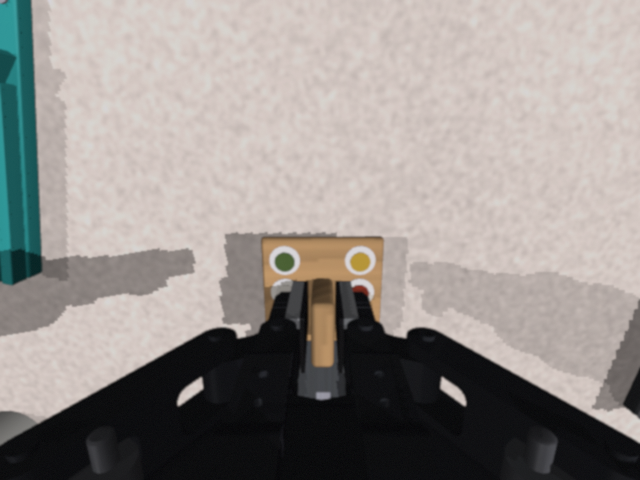

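carry_out(increments=[[[0.006,0,0.01],[0,0.004,0],1],[[0.002,0.001,0.02],[0,0.003,0],1],[[0,0,0.018],[0,0.002,0],1],[[0,0,0.008],[0,0,0],1],[[0,0,0.002],[0,0,0],1]])

```text
time: 13.3
tool_pos: [413.0, -112.9, 52.3]
tcp_rot: [-179.9, -0.0, 171.1]
ft_force: [0.6, -0.9, -0.8]
finger_gap: -0.1
```

```bash
python3 - <<'E'
from h import *
go(W(-134,0,46),171);work()
E
```

```text
t 13.3 pos [ 413.  -112.9   52.3] rot [-1.7991e+02 -5.0000e-02  1.7106e+02] F [ 0.6 -0.9 -0.8] gap -0.1
shift m [-0.0058 -0.0003  0.0063] turn rad [-0.0016 -0.0008  0.001 ] dist 8.537674603401836
dock xyz -139.77 0.3 52.29 Fx,Fy,Fz 0.7 -0.8 -0.8 t 13.3
```

carry_out(increments=[[[-0.003,0,0.004],[0,0,0],1],[[-0.003,0,0.002],[0,0,0],1],[[-0.003,0,0],[0,0,0],1],[[-0.003,0,0],[0,0,0],1],[[-0.003,0,0],[0,0,0],1]])

```text
time: 13.8
tool_pos: [429.9, -115.8, 47.0]
tcp_rot: [-179.9, 0.0, 171.1]
ft_force: [0.2, 0.0, 0.2]
finger_gap: 0.0
```

```bash
python3 - <<'E'
from h import *
go(W(-134,0,46),171);work()
s=r.snapshot("scene");cv2.imwrite("pics/s11.png",cv2.resize(s["image"][150:290,190:350],None,fx=4.5,fy=4.2,interpolation=cv2.INTER_CUBIC))
E
```

```text
t 13.8 pos [ 429.9 -115.8   47. ] rot [-1.7989e+02  4.0000e-02  1.7105e+02] F [0.2 0.  0.2] gap 0.0
shift m [ 0.0114 -0.      0.001 ] turn rad [-0.0019  0.0007  0.001 ] dist 11.441512037287062
dock xyz -122.61 0.06 47.04 Fx,Fy,Fz 0.2 0.0 0.2 t 13.8
```

View pics/s11.png

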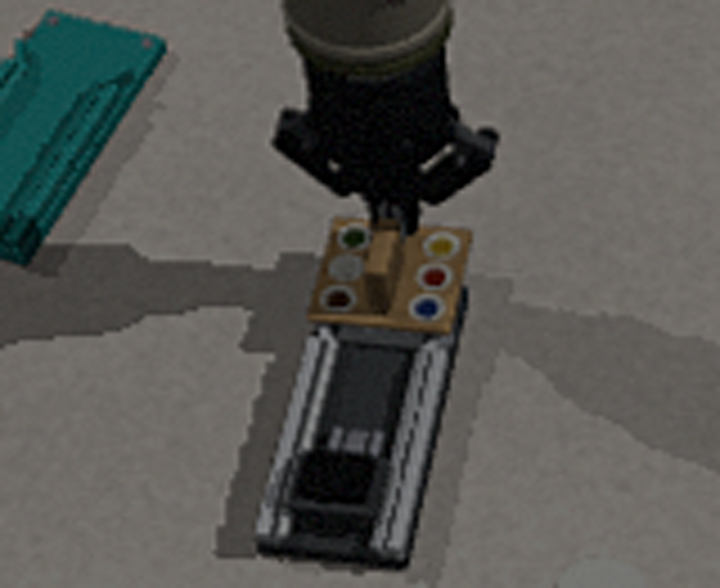

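carry_out(increments=[[[-0.003,0,0],[0,0,0],1],[[-0.004,0,0],[0,0,0],1],[[-0.004,0,0],[0,0,0],1],[[-0.004,0,0],[0,0,0],1],[[-0.004,0,0],[0,0,0],1],[[-0.004,0,0],[0,0,0],1]])

```text
time: 14.45
tool_pos: [454.6, -119.8, 47.5]
tcp_rot: [-179.9, 0.0, 171.1]
ft_force: [-2.2, 0.4, 0.4]
finger_gap: 0.3
```

```bash
python3 - <<'E'
from h import *
go(W(-70,0,47),171);work()
E
```

```text
t 14.45 pos [ 454.6 -119.8   47.5] rot [-1.7988e+02  4.0000e-02  1.7106e+02] F [-2.2  0.4  0.4] gap 0.3
shift m [-0.0275 -0.0001  0.0005] turn rad [-0.0021  0.0007  0.001 ] dist 27.549446737835652
dock xyz -97.54 0.03 47.5 Fx,Fy,Fz -2.2 0.1 0.4 t 14.45
```

carry_out(increments=[[[-0.004,0,0],[0,0,0],1],[[-0.004,0,0],[0,0,0],1],[[-0.004,0,0],[0,0,0],1],[[-0.004,0,0],[0,0,0],1],[[-0.004,0,0],[0,0,0],1]])

```text
time: 14.95
tool_pos: [476.2, -123.2, 47.5]
tcp_rot: [-179.9, 0.0, 171.1]
ft_force: [-1.5, 0.7, 1.4]
finger_gap: -0.2
```

```bash
python3 - <<'E'
from h import *
s=r.snapshot("scene");cv2.imwrite("pics/s12.png",cv2.resize(s["image"][150:290,190:350],None,fx=4.5,fy=4.2,interpolation=cv2.INTER_CUBIC))
go(W(-70,0,47),171);work()
E
```

```text
t 15.0 pos [ 476.8 -123.3   47.7] rot [-1.7988e+02  8.0000e-02  1.7105e+02] F [-0.9  0.3  0.1] gap 0.0
shift m [-0.0051  0.      0.0007] turn rad [-0.0021  0.0013  0.0009] dist 5.0974390043429265
dock xyz -75.05 -0.01 47.68 Fx,Fy,Fz -0.9 0.1 0.1 t 15.0
```

View pics/s12.png

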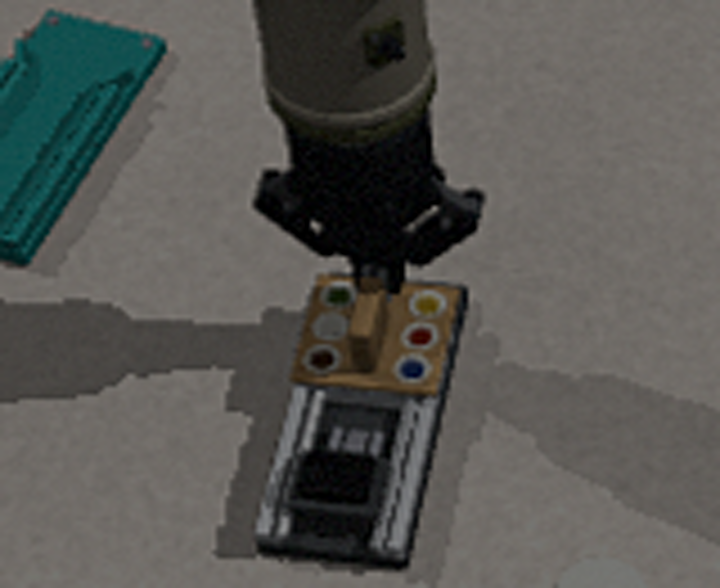

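carry_out(increments=[[[-0.002,0,0],[0,0,0],1],[[-0.002,0,0],[0,0,0],1],[[-0.002,0,0],[0,0,0],1],[[-0.002,0,0],[0,0,0],1],[[-0.002,0,0],[0,0,0],1]])

```text
time: 15.5
tool_pos: [487.2, -124.9, 47.6]
tcp_rot: [-179.9, 0.0, 171.1]
ft_force: [-1.8, -0.0, 1.1]
finger_gap: 0.3
```

```bash
python3 - <<'E'
from h import *
work()
E
```

```text
dock xyz -64.54 0.04 47.57 Fx,Fy,Fz -1.8 -0.3 1.1 t 15.5
```

carry_out(increments=[[[-0.002,0,0],[0,0,0],1],[[-0.002,0,0],[0,0,0],1],[[-0.002,0,0],[0,0,0],1],[[-0.002,0,0],[0,0,0],1]])

```text
time: 15.9
tool_pos: [495.7, -126.2, 47.5]
tcp_rot: [-179.9, 0.0, 171.1]
ft_force: [-3.2, 1.3, 2.5]
finger_gap: 0.0
```

```bash
python3 - <<'E'
from h import *
work()
E
```

```text
dock xyz -56.0 0.06 47.55 Fx,Fy,Fz -3.3 0.8 2.5 t 15.9
```

carry_out(increments=[[[-0.0015,0,0],[0,0,0],1],[[-0.0015,0,0],[0,0,0],1],[[-0.0015,0,0],[0,0,0],1],[[-0.0015,0,0],[0,0,0],1]])

```text
time: 16.3
tool_pos: [500.4, -126.9, 47.4]
tcp_rot: [-179.9, -0.2, 171.1]
ft_force: [-7.1, 0.9, 5.1]
finger_gap: -0.1
```

```bash
python3 - <<'E'
from h import *
work()
E
```

```text
dock xyz -51.25 0.12 47.41 Fx,Fy,Fz -7.2 -0.2 5.1 t 16.3
```

carry_out(increments=[[[-0.0015,0,0],[0,0,0],1],[[-0.0015,0,0],[0,0,0],1],[[-0.0015,0,0],[0,0,0],1]])

```text
time: 16.6
tool_pos: [502.7, -127.3, 47.1]
tcp_rot: [-179.9, -0.5, 171.1]
ft_force: [-6.0, 1.3, 6.2]
finger_gap: -0.1
```

```bash
python3 - <<'E'
from h import *
work()
s=r.snapshot("scene");cv2.imwrite("pics/s13.png",cv2.resize(s["image"][150:290,190:350],None,fx=4.5,fy=4.2,interpolation=cv2.INTER_CUBIC))
E
```

```text
dock xyz -48.89 0.12 47.1 Fx,Fy,Fz -6.2 0.3 6.2 t 16.6
```

View pics/s13.png

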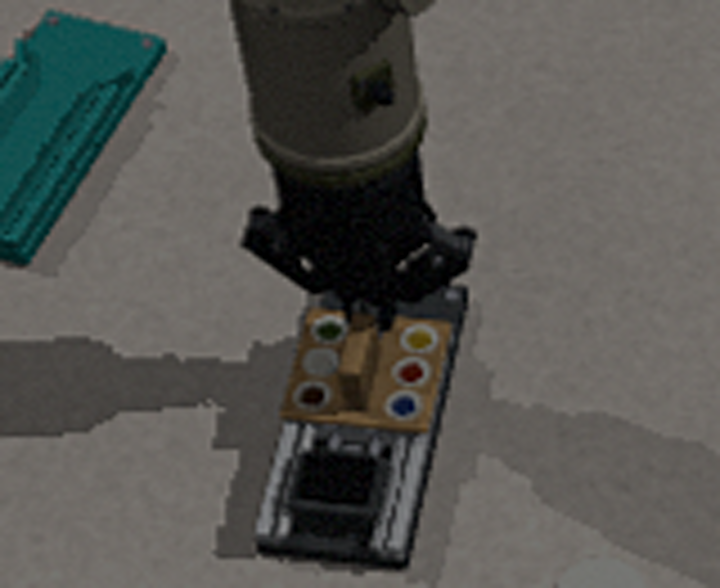

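carry_out(increments=[[[-0.002,0,0],[0,-0.005,0],1],[[-0.002,0,0],[0,-0.003,0],1],[[-0.002,0,0],[0,-0.003,0],1]])

```text
time: 16.95
tool_pos: [506.2, -127.8, 46.7]
tcp_rot: [-179.9, -0.3, 171.1]
ft_force: [-8.6, 1.0, 8.0]
finger_gap: 0.0
```

```bash
python3 - <<'E'
from h import *
work()
E
```

```text
dock xyz -45.35 0.11 46.72 Fx,Fy,Fz -8.6 -0.4 8.0 t 16.95
```

carry_out(increments=[[[-0.002,0,-0.0005],[0,-0.003,0],1],[[-0.002,0,-0.0005],[0,-0.003,0],1],[[-0.002,0,0],[0,-0.002,0],1]])

```text
time: 17.25
tool_pos: [509.0, -128.3, 46.8]
tcp_rot: [-179.9, -0.2, 171.1]
ft_force: [-4.1, 0.5, 2.5]
finger_gap: 0.2
```

```bash
python3 - <<'E'
from h import *
work()
E
```

```text
dock xyz -42.48 0.16 46.76 Fx,Fy,Fz -4.1 -0.2 2.5 t 17.25
```

carry_out(increments=[[[-0.002,0,0],[0,-0.002,0],1],[[-0.002,0,0],[0,-0.002,0],1],[[-0.002,0,0],[0,-0.002,0],1]])

```text
time: 17.55
tool_pos: [512.6, -128.9, 46.4]
tcp_rot: [-179.9, -0.2, 171.1]
ft_force: [-7.4, 1.1, 7.4]
finger_gap: 0.2
```

```bash
python3 - <<'E'
from h import *
work()
E
```

```text
dock xyz -38.8 0.06 46.44 Fx,Fy,Fz -7.5 -0.0 7.4 t 17.55
```

carry_out(increments=[[[-0.002,0,-0.0003],[0,-0.002,0],1],[[-0.002,0,0],[0,-0.002,0],1]])

```text
time: 17.75
tool_pos: [514.9, -129.3, 46.4]
tcp_rot: [-179.9, -0.2, 171.1]
ft_force: [-7.9, 1.5, 7.6]
finger_gap: -0.2
```

```bash
python3 - <<'E'
from h import *
work()
s=r.snapshot("scene");cv2.imwrite("pics/s14.png",cv2.resize(s["image"][150:290,190:350],None,fx=4.5,fy=4.2,interpolation=cv2.INTER_CUBIC))
E
```

```text
dock xyz -36.48 0.09 46.35 Fx,Fy,Fz -8.0 0.3 7.6 t 17.75
```

View pics/s14.png

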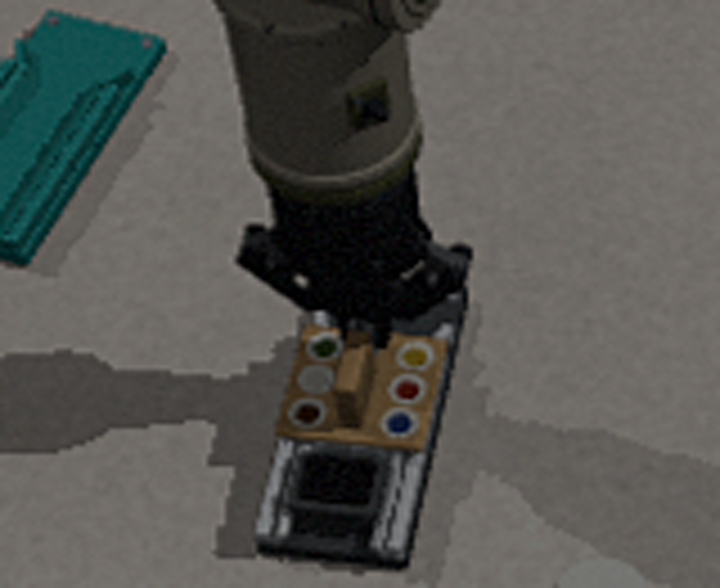

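carry_out(increments=[[[-0.002,0,-0.0003],[0,-0.002,0],1]])

```text
time: 17.9
tool_pos: [516.2, -129.5, 46.4]
tcp_rot: [-179.9, -0.2, 171.1]
ft_force: [-7.5, 0.4, 4.9]
finger_gap: -0.1
```

carry_out(increments=[[[-0.002,0,-0.0003],[0,-0.002,0],1]])

```text
time: 18.0
tool_pos: [517.2, -129.6, 46.4]
tcp_rot: [-179.9, -0.2, 171.1]
ft_force: [-6.3, 1.4, 4.6]
finger_gap: -0.2
```

```bash
python3 - <<'E'
from h import *
work()
E
```

```text
dock xyz -34.19 0.1 46.43 Fx,Fy,Fz -6.5 0.4 4.6 t 18.0
```

carry_out(increments=[[[-0.002,0,0],[0,-0.002,0],1]])

```text
time: 18.1
tool_pos: [518.3, -129.8, 46.3]
tcp_rot: [-180.0, -0.2, 171.1]
ft_force: [-7.2, 1.1, 6.5]
finger_gap: -0.1
```

carry_out(increments=[[[-0.002,0,0],[0,-0.002,0],1]])

```text
time: 18.2
tool_pos: [519.3, -130.0, 46.1]
tcp_rot: [-180.0, -0.3, 171.1]
ft_force: [-8.1, 0.8, 8.0]
finger_gap: -0.1
```

carry_out(increments=[[[-0.002,0,-0.0003],[0,-0.002,0],1]])

```text
time: 18.3
tool_pos: [520.3, -130.1, 46.2]
tcp_rot: [-180.0, -0.3, 171.1]
ft_force: [-14.3, 2.4, 9.2]
finger_gap: 0.2
```

carry_out(increments=[[[-0.002,0,0],[0,-0.002,0],1]])

```text
time: 18.4
tool_pos: [520.2, -130.1, 46.1]
tcp_rot: [-180.0, -0.5, 171.1]
ft_force: [-19.6, 3.1, 17.2]
finger_gap: 0.1
```

```bash
python3 - <<'E'
from h import *
work()
s=r.snapshot("scene");cv2.imwrite("pics/s15.png",cv2.resize(s["image"][210:290,240:310],None,fx=8,fy=7,interpolation=cv2.INTER_CUBIC))
E
```

```text
dock xyz -31.14 0.09 46.11 Fx,Fy,Fz -19.9 -0.0 17.2 t 18.4
```

View pics/s15.png

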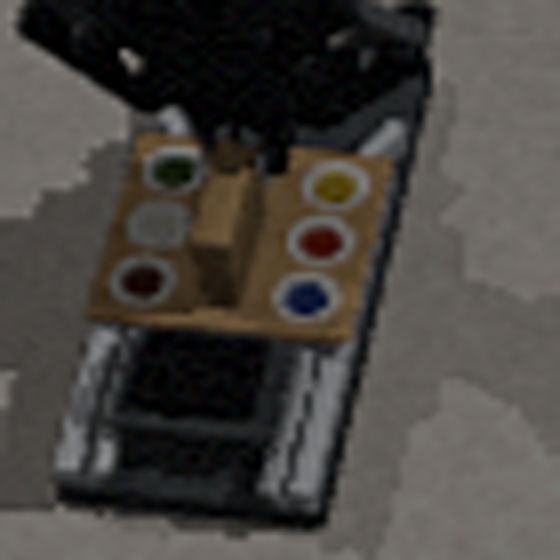

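The force rose to 20 N with no further motion, which suggests the tray has clicked and reached the stop. I'll ease off and see whether it stays.

carry_out(increments=[[[0.002,0,-0.0005],[0,-0.003,0],1],[[0.002,0,-0.0005],[0,-0.003,0],1],[[0.002,0,0],[0,0,0],1]])

```text
time: 18.75
tool_pos: [514.3, -129.2, 47.1]
tcp_rot: [-180.0, -0.1, 171.1]
ft_force: [0.4, -0.1, -0.2]
finger_gap: 0.1
```

```bash
python3 - <<'E'
from h import *
work();print(r.sense()["tcp_rot"])
s=r.snapshot("scene");cv2.imwrite("pics/s16.png",cv2.resize(s["image"][210:290,240:310],None,fx=8,fy=7,interpolation=cv2.INTER_CUBIC))
s=r.snapshot("wrist");cv2.imwrite("pics/w16.png",s["image"])
E
```

```text
dock xyz -37.16 0.04 47.1 Fx,Fy,Fz 0.4 -0.1 -0.2 t 18.75
[-1.79968241e+02 -9.53878549e-02  1.71079929e+02]
```

View pics/s16.png

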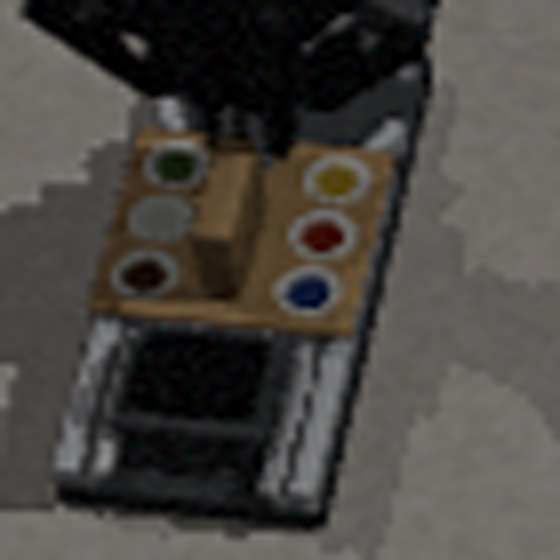

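View pics/w16.png

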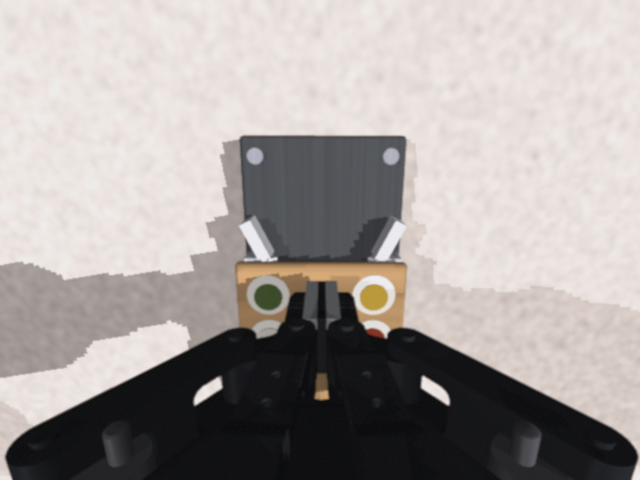

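With the tool 6 mm back and no contact force, the tray has settled back about 2 mm and stays. I'll withdraw and check.

carry_out(increments=[[[0.008,0,-0.002],[0,0,0],1],[[0.01,0,-0.02],[0,0,0],1],[[0.01,0,-0.03],[0,0,0],1],[[0.02,0,-0.035],[0,0,0],1],[[0.03,0,-0.035],[0,0,0],1],[[0.02,0,-0.02],[0,0,0],1],[[0,0,0],[0,0,0],1],[[0,0,0],[0,0,0],1]])

```text
time: 19.65
tool_pos: [412.0, -112.8, 194.2]
tcp_rot: [-179.9, -0.1, 171.1]
ft_force: [-0.4, -0.5, -0.8]
finger_gap: -0.1
```

```bash
python3 - <<'E'
from h import *
work()
s=r.snapshot("wrist");cv2.imwrite("pics/w17.png",s["image"])
s=r.snapshot("top");cv2.imwrite("pics/t17.png",s["image"])
E
```

```text
dock xyz -140.68 0.23 194.22 Fx,Fy,Fz -0.3 -0.6 -0.8 t 19.65
```

View pics/w17.png

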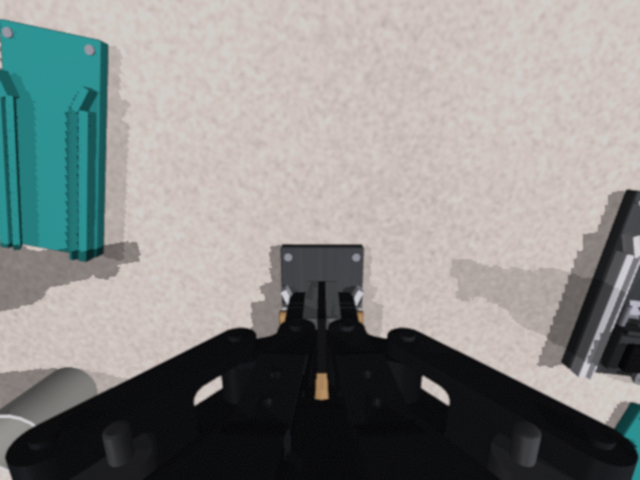

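View pics/t17.png

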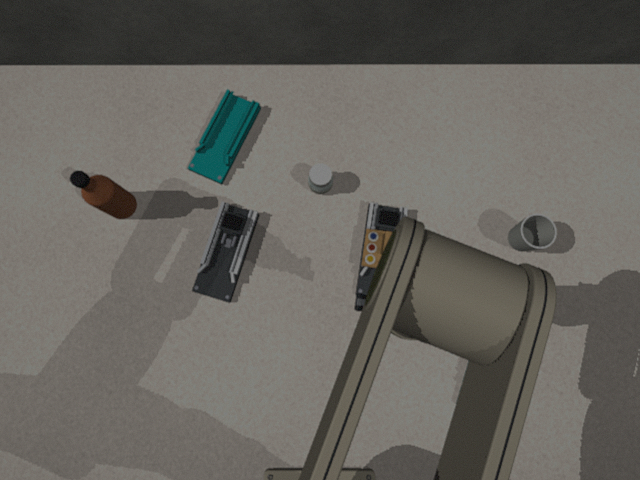

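carry_out(increments=[[[0,0.02,-0.01],[0,0,0],1],[[0,0.035,-0.01],[0,0,0],1],[[0,0.04,0],[0,0,0],1],[[0,0.04,0],[0,0,0],1],[[0,0.035,0],[0,0,0],1],[[0,0.015,0],[0,0,0],1],[[0,0,0],[0,0,0],1],[[0,0,0],[0,0,0],1]])

```text
time: 20.55
tool_pos: [439.9, 77.3, 201.1]
tcp_rot: [-179.9, -1.3, 171.0]
ft_force: [-0.7, -0.6, -0.3]
finger_gap: -0.0
```

```bash
python3 - <<'E'
from h import *
s=r.snapshot("top");im=s["image"];np.save("t18.npy",s,allow_pickle=True)
a=np.load("w1.npy",allow_pickle=True)
old=cv2.imread("pics/top0.png")
A=cv2.resize(old[190:310,185:265],None,fx=4.9,fy=4.9,interpolation=cv2.INTER_CUBIC)
B=cv2.resize(im[190:310,345:425],None,fx=4.9,fy=4.9,interpolation=cv2.INTER_CUBIC)
cv2.imwrite("pics/t18.png",np.clip(np.hstack([A,B])*1.4,0,255).astype(np.uint8))
work()
E
```

```text
dock xyz -142.99 192.07 200.99 Fx,Fy,Fz -0.1 -0.2 -0.5 t 20.6
```

View pics/t18.png

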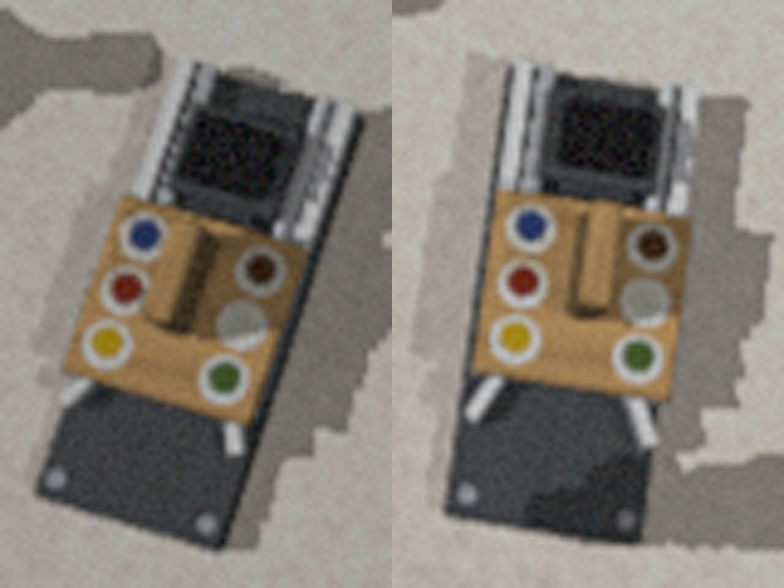

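The pad-to-deck gap in the work dock (about 67 px) matches the one in the store dock when the tray was locked there (about 68 px). The tray is held by the catch and the arm is clear.

carry_out(increments=[[[0,0,0],[0,0,0],1],[[0,0,0],[0,0,0],1]])

```text
time: 20.8
tool_pos: [439.6, 75.4, 200.1]
tcp_rot: [-179.8, -1.4, 170.9]
ft_force: [-0.1, 0.3, -0.1]
finger_gap: -0.1
```

```bash
python3 - <<'E'
from bench import r
print(r.hand_in())
E
```

```text
the job is handed in; nothing more can be done
None
```

The tray is in dock_work and, by my last checks, held there by the catch; the job was handed in at 20.8 s.

I pressed dock_store's pad and the tray sprang back about 20 mm. I slid it out by its grip, set it down at dock_work's mouth and let go. I then pushed it along the channel with closed fingers until the force rose to about 20 N with no further motion, and backed off.

**Last checks**
- **Hold:** with the fingers 6 mm back and no contact force, the tray settled back about 2 mm on to the tooth and stayed.
- **Position:** its gap to the pad in the top view (about 67 px) matches the one it had when locked in dock_store (about 68 px).
- **Surroundings:** the jar, flask and cup look unmoved, and the arm stands clear at 200 mm height.

**Not clean or not seen**
- **Pad press:** it bottomed out with a reading of 39.8 N vertically (about 43 N in all) through the fingertips. That was harder than intended and close to the 40 N limit for the arm and the gripper's body.
- **Click:** I never saw it as a separate event in the force, so I infer it from the stop, the spring-back and the tray staying put.

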